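Move the pinch-catch lid to the filled storage box

ROBOT

A 6-joint arm with a two-finger parallel gripper is mounted at the origin on a cart in front of the work surface, level with it; the furniture and walls round the work are solid. World frame = base frame: x ahead of the robot, y to its left, z up, the work surface at z = 0. Lengths are in m, angles in degrees, forces in N, time in s.
With the tool pointing down it reaches from about 0.375 to 0.9 m from the base axis. Payload 3.1 kg.
Tool frame: the origin (TCP) lies between the finger pads; the fingertips stand 11 mm ahead of it and the grasp point (between the pads) lies 8 mm behind it; x points along the fingers, y is the direction in which the jaws open and shut, and the axes are right-handed (so a half turn about x gives the same grasp; the last joint's range is limited). The gripper opens to 87 mm and grips with 3 to 60 N. Pads are 19 mm wide; open, the fingers measure 117 mm over their backs; the gripper's body (75 mm by 190 mm) begins 51 mm behind the grasp point.
Start: joints at [-80.014, 30.224, 82.088, -0, 67.689, -10.227], TCP at [0.216, -0.586, 0.194] pointing down, gripper open.
Joint ranges: [-176.69, 176.69], [-43.24, 126.21], [12.49, 139.97], [-82, 262], [0, 151.66], [-163.58, 163.58]. Speed limits (degrees/s): [159.86, 159.86, 180, 180, 180, 180].

INTERFACE

Orientations are given as a 3x3 rotation matrix whose columns are the frame's x, y, z axes.
In Python, from rig import bot gives the robot as it stands.
- The arm moves only by the shell command python3 -m inch 'ROWS' [OPENING]. ROWS is a JSON object of lists of equal length, an entry for each row: "dp": the shift along the tool's x, y, z in mm, a list of three; "yaw": the turn about the tool's x in degrees. In form: {"dp": [[tx, ty, tz], ...], "yaw": [yaw, ...]}. A call has 1 to 20 rows; each row shifts and turns the commanded pose from where the row before left it, along the tool's axes as they then stand; what a row does not reach is not made up. A row lasts 1/12 s, in which the tool goes at most 41.7 mm and 7.16 degrees, less where a joint would pass 70% of its speed; a pose out of reach is approached as far as the arm can. A call is refused whole if a number of a shift passes 41.7 or a number of a turn 7.16, either way. A call with a gripper value outside its range is refused whole. OPENING is the finger opening in mm, from 0 to 87, set as the call begins (- or left out, the last holds). The fingers move at their own pace and stop on an object; the grip force is fixed at half the most. Time passes only in rows, so rows that do not move let the fingers close. It gives the time, the measured TCP pose, the force and the opening at its end, in the units of the state.
- bot.read_state(): the state, without advancing time (a new reading comes with each control period).
- bot.capture(name): name is "scene" or "top"; returns a dict with "color" (420x560x3 uint8, red, green, blue), "intrinsics" (3x3 intrinsics, pixels), "pose" (4x4, takes a point from camera to world coordinates). Camera axes: x right, y down, z forward; pixel columns grow to the right and rows downward; lengths in m; the calibration is good to about 2 mm. A picture is of the moment at which its call begins. There is no depth.
- bot.hand_in(): hands the job in, once; it reports no verdict.
The state is a dict: "time_s": time; "joint_positions": joint angles; "qvel": joint speeds; "tau": joint torques, N m; "position": TCP position; "tcp_rot": TCP orientation; "force": force on the tool from outside, world axes, zero at the start; "moment": the same for the moment, N m; "opening": opening from 0.0 (shut) to 1.0 (fully open).
Only numpy, scipy, OpenCV 4.12 (cv2) and the standard library are available. Lean on these libraries where they do the work, as an engineer would, in place of code of your own. Each camera call takes 0.05 s, during which the arm holds its last target.

TASK

Two storage boxes of the same kind stand on the hob: one is closed with a lid that is locked on, the other is open with packets lying in it. Pinch the two spring buttons on the sides of the lid's grip together to free its catches, lift the lid off and put it on the open box, so that it lies flat and fully down on the rim with both catches sprung out under it. Leave everything else where it stands.

Things in the scene. Friction and masses are not known exactly. Their poses are not given: they have to be found in the camera images.
- box_a: Steel storage box, 140 x 104 x 90 mm (x, y, z), the one that has the lid on at the start; it stands firmly and does not move. Origin at the centre of its underside, x along the long side, z up. Walls 4 mm; the rim is turned inward, 8 mm deep and 10 mm wide, and leaves an opening of 120 x 84 mm.
- box_b: The same steel storage box, open, with two packets lying in it (up to 40 mm above its underside); it stands firmly and does not move. Origin and axes as in box_a. The two boxes may have changed places.
- box_b_rim (a point): Centre of the open box's mouth, 90 mm above its underside, level with the top of the rim; same axes as box_b. The lid's origin comes here when the lid is on (either way round).
- lid: Lid, about 0.28 kg: a light wooden plate 140 x 104 x 6 mm that lies on the box rim. Origin at the centre of the plate's underside, x along the long side, z up. Below the plate a tapered skirt 10 mm deep fits the box's opening with about 2 mm of play all round, and two catches reach 23 mm below the plate and hook 4.5 mm under the long sides of the rim.
- lid_grip (a point): Middle of the white grip block on the lid, 30 mm above the lid's origin, at the height of the buttons' centres; same axes as the lid. The block stands on the plate, 66 mm long (x), 38 mm wide (y), its top 46 mm above the lid's origin; a spring button stands out of each long side (+y and -y). Fingers that close along y here pinch both.
- button_l (a joint): Travel in m of the button on the lid's +y side, in one piece with the catch on that side: 0 sprung out (catch under the rim), 0.008 fully pressed towards -y (catch 3.5 mm clear of the rim). Spring 3 N at rest, 8 N fully pressed. Keep both pinched while the lid goes on or off; let go when it lies on the rim. The catches' sloping ends enter the opening easily.
- button_r (a joint): Travel of the button on the lid's -y side, in m: 0 sprung out, 0.008 fully pressed inward (towards +y); otherwise like button_l.
- button_l_face (a point): Middle of the outer face of the +y button: dark ribbed metal, 32 mm wide (x), 24 mm high (18 to 42 mm above the lid's origin). Over both faces it is 58 mm at rest and 42 mm when both are fully pressed.
- button_r_face (a point): Middle of the outer face of the -y button, of the same size.
- spice_jar: Bystander: round spice jar with a dark cap, diameter 41 mm, 105 mm tall, between the boxes; origin at the centre of its underside.
- sugar_box: Bystander: white carton 60 x 45 x 86 mm standing at the back of the hob; origin at the centre of its underside.
- herb_jar: Bystander: round spice jar with a dark cap, diameter 41 mm, 105 mm tall, at the back of the hob; origin at the centre of its underside.
- seed_box: Bystander: tan carton 50 x 31 x 80 mm standing at the back of the hob; origin at the centre of its underside.
- wooden_spoon: Bystander: wooden spoon 315 mm long lying along the front of the hob; origin at the middle of its underside.
- timer: Bystander: round white kitchen timer, diameter 68 mm, 58 mm tall, at the front of the hob; origin at the centre of its underside.

How it is judged (in metres and radians):
On the way, in this order (a step that is already met when the one before it is completed fails the run):
1. both buttons are pinched in while the lid is still on its first box (value of joint each of button_l, button_r above 0.005 m and z of lid in the frame of box_a below 0.11 m), for 0.05 s.
2. the lid is lifted clear of its first box (z of lid in the frame of box_a above 0.12 m), for 0.1 s.
At the end, for the whole second after the job is handed in: The lid rests on the box with the packets: centre within 6 mm of the mouth's, plate within 3 mm of the rim's top, level within 0.04 rad and right way up, long side along the box's within 0.1 rad (either way round), both buttons sprung out to within 3 mm (horizontal distance between lid and box_b_rim below 0.006 m and z of lid in the frame of box_b_rim between -0.003 and 0.003 m and angle between lid's own z axis and vertical below 0.04 rad and angle between the x axis of lid and the x axis of box_b, either way round below 0.1 rad and value of joint each of button_l, button_r below 0.003 m and linear speed of lid below 0.02 m/s); the robot touches nothing.
It fails at once if a bystander is pushed more than 30 mm or knocked over (distance of any of spice_jar, sugar_box, herb_jar, seed_box, wooden_spoon, timer from where it was at the start of the episode above 0.03 m or angle between any of spice_jar, sugar_box, herb_jar, seed_box, timer's own z axis and vertical above 0.6 rad).
It also fails if it takes over 40 s, if anything falls off the work surface, if the arm or the gripper's body presses on something with over 40 N, if the wrist force passes 120 N, or if a joint passes its speed limit or range.

## Working session

There is one attempt and no reset: what is moved stays moved. The work goes in short steps, Python scripts to look and compute and a shell command to move; the robot and the scene stay as the last step left them, time stands still between calls to the robot, and variables do not carry over. Pictures are saved under pics/ and viewed, and the job is handed in when it is done.

```bash
ls; mkdir -p pics; python3 - <<'E'
from rig import bot
import cv2,numpy as np
s=bot.read_state(); print(s)
for n in("scene","top"):
    c=bot.capture(n); cv2.imwrite(f"pics/{n}0.png",c["color"][:,:,::-1]); print(n,c["intrinsics"],c["pose"])
    np.savez(f"{n}0.npz",**c)
E
```

```text
pics
{'time_s': 0.0, 'joint_positions': array([-8.00116313e+01,  3.02762062e+01,  8.21576609e+01, -2.12590497e-03,
        6.76890768e+01, -1.02259476e+01]), 'qvel': array([ 0.02117856, -0.06538887, -0.02596622, -0.08811873, -0.07827727,
        0.03215342]), 'tau': array([-6.63067094e-04, -4.40045571e+01, -1.76588702e+01,  6.31577242e-02,
        5.80914749e-02, -1.49076363e-04]), 'position': array([ 0.21584677, -0.58568838,  0.19339422]), 'tcp_rot': array([[-4.05986806e-04,  3.45545510e-01, -9.38401905e-01],
       [ 2.10729665e-03, -9.38399603e-01, -3.45545574e-01],
       [-9.99997697e-01, -2.11777813e-03, -3.47189036e-04]]), 'force': array([0.83325752, 0.25691323, 0.63047801]), 'moment': array([ 0.05861021,  0.06699795, -0.02390784]), 'opening': 0.9986150478023678}
scene [[539.00659166   0.         279.08844088]
 [  0.         539.00659166 212.81942338]
 [  0.           0.           1.        ]] [[-0.46307773 -0.52946057  0.71079569 -0.29590498]
 [-0.88630144  0.27177145 -0.37498004  0.43498536]
 [ 0.00536317 -0.80362415 -0.59511298  0.79654985]
 [ 0.          0.          0.          1.        ]]
top [[413.68606336   0.         281.44044386]
 [  0.         413.68606336 211.092549  ]
 [  0.           0.           1.        ]] [[ 0.02112808 -0.97388622  0.22605141  0.356744  ]
 [-0.99977593 -0.02087604  0.00350563 -0.01621044]
 [ 0.00130497 -0.22607482 -0.97410907  0.91648192]
 [ 0.          0.          0.          1.        ]]
```

View pics/scene0.png

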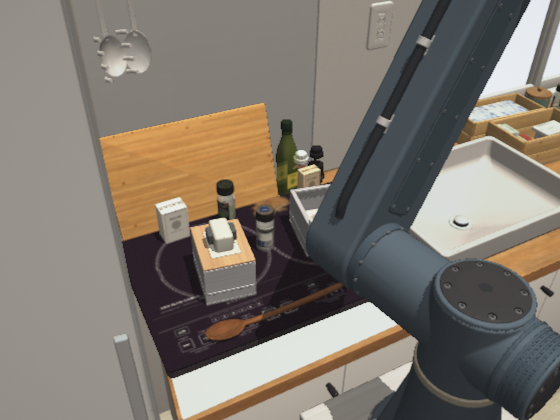

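View pics/top0.png

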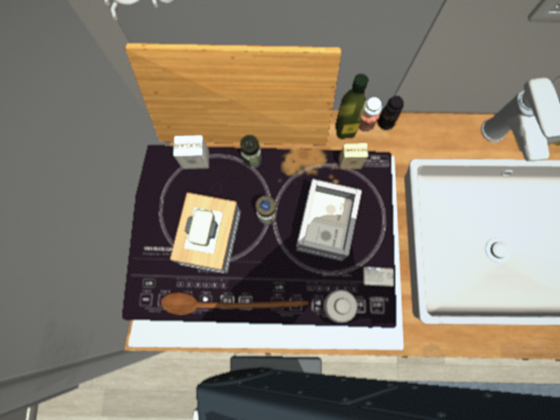

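The top view shows the lidded box at about (205,232), the open box at (330,220), and the spice jar between them at (265,208). The timer is at (341,306) and the spoon lies along the front. In the scene view the arm hides the open box. I'll zoom in next.

```bash
python3 - <<'E'
import cv2,numpy as np
c=np.load("top0.npz")["color"][:,:,::-1]
a=cv2.resize(c[180:285,160:250],None,fx=4.4,fy=4.4,interpolation=cv2.INTER_CUBIC)
b=cv2.resize(c[170:275,285:375],None,fx=4.4,fy=4.4,interpolation=cv2.INTER_CUBIC)
cv2.imwrite("pics/z0.png",np.hstack([a,b]))
c=np.load("scene0.npz")["color"][:,:,::-1]
cv2.imwrite("pics/z1.png",cv2.resize(c[200:310,180:280],None,fx=5,fy=5,interpolation=cv2.INTER_CUBIC))
E
```

```text
(no output)
```

View pics/z0.png

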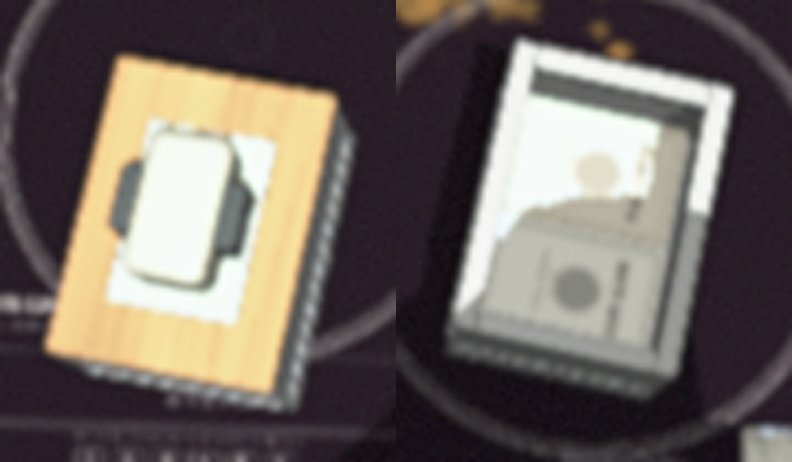

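View pics/z1.png

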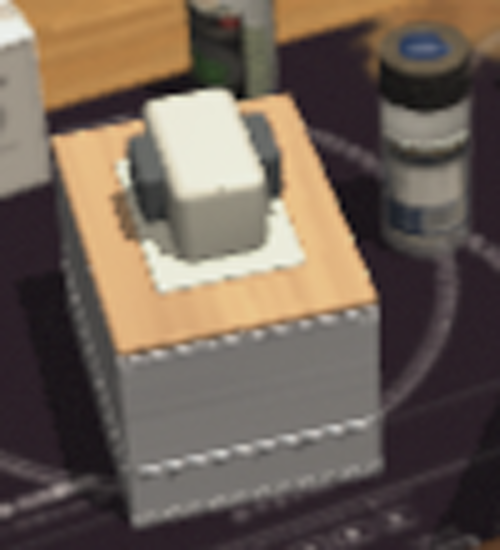

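```bash
cat > h.py <<'E'
import cv2,numpy as np
def ray(c,uv,z):
    K,P=c["intrinsics"],c["pose"]
    uv=np.atleast_2d(uv).astype(float)
    d=np.c_[(uv-[K[0,2],K[1,2]])/[K[0,0],K[1,1]],np.ones(len(uv))]@P[:3,:3].T
    o=P[:3,3]; t=(z-o[2])/d[:,2]
    return (o+d*t[:,None])[:,:2]
def proj(c,p):
    K,P=c["intrinsics"],c["pose"]
    q=(np.atleast_2d(p)-P[:3,3])@P[:3,:3]; q=q@K.T
    return q[:,:2]/q[:,2:]
def edges(gray,quad,w=3,sgn=None):
    """refine quad edges by the strongest gradient across each side; returns corners"""
    g=cv2.GaussianBlur(gray.astype(np.float32),(0,0),0.7)
    L=[]
    quad=np.array(quad,float); cen=quad.mean(0)
    for i in range(4):
        a,b=quad[i],quad[(i+1)%4]; d=(b-a)/np.linalg.norm(b-a); n=np.array([-d[1],d[0]])
        if n@(a-cen)<0:n=-n
        ts=np.linspace(.12,.88,40); s=np.arange(-w,w+.01,.1)
        P=a+(b-a)*ts[:,None]
        X=P[:,None]+n*s[:,None]
        v=cv2.remap(g,X[...,0].astype(np.float32),X[...,1].astype(np.float32),cv2.INTER_CUBIC)
        gr=-np.gradient(v,axis=1)
        if sgn is None: gr=np.abs(gr)
        k=gr.argmax(1); pts=P+n*s[k][:,None]
        vx,vy,x0,y0=cv2.fitLine(pts.astype(np.float32),cv2.DIST_HUBER,0,.01,.01).ravel()
        r=(pts-[x0,y0])@np.array([-vy,vx]); print("side",i,"med res",np.median(np.abs(r)).round(2),"shift",np.median(s[k]).round(2))
        L.append(np.array([-vy,vx,vy*x0-vx*y0]))
    C=[]
    for i in range(4):
        p=np.cross(L[i-1],L[i]); C.append(p[:2]/p[2])
    return np.array(C)
def rect(xy):
    (cx,cy),_,_=cv2.minAreaRect(xy.astype(np.float32))
    c=xy.mean(0)
    e=[np.linalg.norm(xy[(i+1)%4]-xy[i])*1000 for i in range(4)]
    # long side dir
    d=(xy[1]-xy[2])+(xy[0]-xy[3])
    d2=(xy[0]-xy[1])+(xy[3]-xy[2])
    return c,np.degrees(np.arctan2(d[1],d[0])),np.degrees(np.arctan2(d2[1],d2[0])),np.round(e,1)
E
python3 - <<'E'
from h import *
t=np.load("top0.npz")
f=lambda Q,off,o:np.array([[off[0]+(x-o)/4.4-.4,off[1]+y/4.4-.4] for x,y in Q])
g=t["color"][:,:,0]
qa=f([(120,55),(335,95),(272,392),(45,348)],(160,180),0)
qb=f([(517,38),(735,90),(672,378),(450,325)],(285,170),396)
vis=t["color"][:,:,::-1].copy(); vis=cv2.resize(vis[170:285,160:375],None,fx=3.6,fy=3.6,interpolation=cv2.INTER_CUBIC)
for n,q,z,ch in(("lid",qa,.096,g),("boxb",qb,.09,g)):
    C=edges(ch,q); print(n,C.round(1).tolist()); xy=ray(t,C,z); print(xy.round(4).tolist()); print(rect(xy))
    cv2.polylines(vis,[((C-[160,170]+.5)*3.6-.5).round().astype(int)],True,(0,0,255),1)
cv2.imwrite("pics/e0.png",vis)
E
```

```text
side 0 med res 0.26 shift 0.0
side 1 med res 0.23 shift 0.2
side 2 med res 0.24 shift 0.5
side 3 med res 0.23 shift 0.5
lid [[186.10000610351562, 191.6999969482422], [236.1999969482422, 201.39999389648438], [221.3000030517578, 269.20001220703125], [169.6999969482422, 259.20001220703125]]
[[0.5838, 0.1837], [0.5656, 0.0798], [0.4271, 0.1028], [0.4445, 0.2062]]
(array([0.50525072, 0.14312861]), np.float64(-9.289216628615984), np.float64(80.24778846772647), array([105.4, 140.4, 104.8, 141.1]))
side 0 med res 0.28 shift 0.0
side 1 med res 0.25 shift 0.3
side 2 med res 0.26 shift -0.15
side 3 med res 0.3 shift 0.2
boxb [[311.79998779296875, 178.6999969482422], [361.70001220703125, 189.60000610351562], [348.0, 255.39999389648438], [296.70001220703125, 243.3000030517578]]
[[0.6194, -0.0751], [0.5979, -0.1789], [0.4604, -0.1483], [0.4825, -0.0454]]
(array([ 0.54005664, -0.11191473]), np.float64(-12.404384382395943), np.float64(78.1005446823059), array([105.9, 140.8, 105.2, 140.1]))
```

View pics/e0.png

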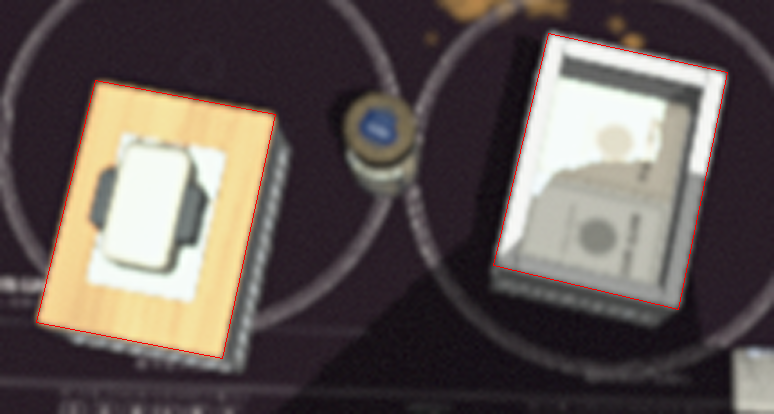

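```bash
python3 - <<'E'
from h import *
t=np.load("scene0.npz")
q=np.array([(55,142),(293,94),(380,298),(120,352)])/5+[180,200]-.4
C=edges(t["color"][:,:,0],q,w=2); xy=ray(t,C,.096); print(xy.round(4).tolist(),rect(xy))
E
```

```text
side 0 med res 0.43 shift 1.35
side 1 med res 0.21 shift -0.45
side 2 med res 0.24 shift -0.05
side 3 med res 0.25 shift 0.65
[[0.5826, 0.1843], [0.5693, 0.0817], [0.4268, 0.1055], [0.4447, 0.208]] (array([0.50587349, 0.14485946]), np.float64(-9.614433777044546), np.float64(81.34284279728496), array([103.5, 144.5, 104. , 139.9]))
```

```bash
python3 -m inch '{"dp":[[0,-15,-13],[0,-30,-27],[0,-30,-27],[0,-30,-27],[0,-30,-27],[0,-30,-27],[0,-30,-27],[0,-30,-27],[0,-30,-27],[0,-30,-27],[0,-30,-27],[0,-30,-27],[0,-30,-27],[0,-30,-27],[0,-30,-27],[0,-30,-27],[0,-30,-27],[0,-30,-27],[0,-30,-27],[0,-15,-13]],"yaw":[0,0,0,0,0,0,0,0,0,0,0,0,0,0,0,0,0,0,0,0]}' 87
```

```text
time_s: 1.77
position: [0.5007, 0.1294, 0.1943]
tcp_rot: [[0.001, 0.348, -0.937], [0.001, -0.937, -0.348], [-1.0, -0.001, -0.002]]
force: [0.8, -0.1, -0.3]
opening: 0.999
```

```bash
python3 -m inch '{"dp":[[0,0,0],[0,0,0],[0,0,0],[0,0,0],[0,0,0],[0,0,0]],"yaw":[5,7,7,7,3.7,0]}' 87
cat > go.py <<'E'
import numpy as np,sys
from rig import bot
s=bot.read_state(); R=s["tcp_rot"]; p=s["position"]
def to(x,y,z,axang):
    d=R.T@(np.array([x,y,z])-p)*1000
    a=np.degrees(np.arctan2(R[1,1],R[0,1])); k=(axang-a+90)%180-90
    print("t",round(s["time_s"],2),"p",p.round(4),"dp",d.round(1),"tool yaw row",round(-k,2),"tilt",np.degrees(np.arccos(-R[2,0])).round(2),"q",s["joint_positions"].round(1),"F",s["force"].round(1),"M",s["moment"].round(2),"op",round(s["opening"]*87,1))
if __name__=="__main__": to(*map(float,sys.argv[1:]))
E
python3 go.py .5055 .144 .114 80.5
```

```text
time_s: 2.27
position: [0.4991, 0.1254, 0.194]
tcp_rot: [[-0.001, -0.166, -0.986], [-0.0, -0.986, 0.166], [-1.0, 0.0, 0.001]]
force: [-0.5, -1.3, 0.2]
opening: 0.999
t 2.27 p [0.4991 0.1254 0.194 ] dp [ 80.  -19.4  -3.3] tool yaw row -0.04 tilt 0.06 q [  1.6  21.8  97.8   0.   60.5 101.2] F [-0.5 -1.3  0.2] M [0.07 0.02 0.02] op 86.9
```

```bash
python3 -m inch '{"dp":[[0,-7,-1.2],[0,-7,-1.1],[0,-5.4,-1],[10,0,0],[15,0,0],[10,0,0],[0,0,0]],"yaw":[0,0,0,0,0,0,0]}' 87; python3 go.py .5055 .144 .114 80.5
python3 - <<'E'
from rig import bot
import cv2,numpy as np
ims=[]
for n in("scene","top"):
    c=bot.capture(n);np.savez(f"{n}1.npz",**c); i=c["color"][:,:,::-1]
    i=i[140:310,140:340] if n=="scene" else i[150:290,150:380]
    cv2.imwrite(f"pics/{n}1.png",cv2.resize(i,None,fx=3.4,fy=3.4,interpolation=cv2.INTER_CUBIC))
E
```

```text
time_s: 2.85
position: [0.5037, 0.1439, 0.1567]
tcp_rot: [[-0.006, -0.164, -0.986], [-0.0, -0.986, 0.164], [-1.0, 0.001, 0.006]]
force: [-0.8, -0.3, -0.5]
opening: 1.002
t 2.85 p [0.5037 0.1439 0.1567] dp [42.7 -0.5 -2. ] tool yaw row 0.05 tilt 0.34 q [  3.7  25.6  98.6  -0.   56.2 103.2] F [-0.8 -0.3 -0.5] M [0.05 0.07 0.04] op 87.2
```

View pics/scene1.png

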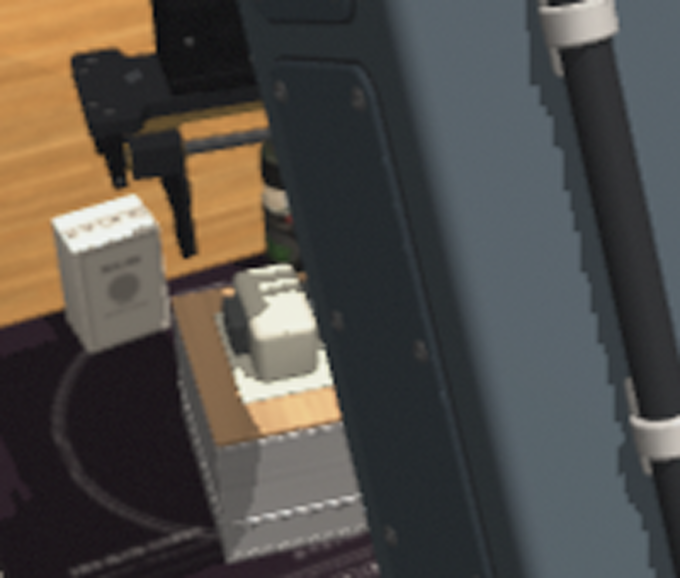

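View pics/top1.png

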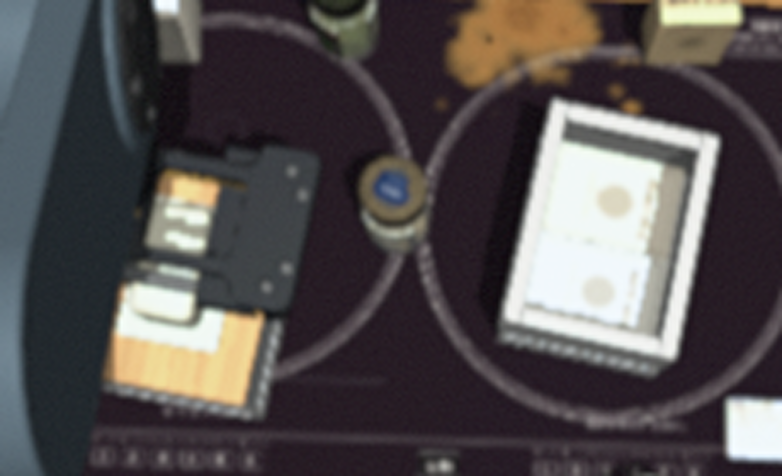

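The scene view shows the gripper over the lid with the arm hiding the right half. In the top view the open box is now fully lit, with its corners at zoomed pixels (553,98), (718,133), (672,362) and (500,335). I'll measure that box again.

```bash
python3 - <<'E'
from h import *
t=np.load("top1.npz")
q0=np.array([[311.8,178.7],[361.7,189.6],[348.,255.4],[296.7,243.3]])
for ch in (0,1):
    C=edges(t["color"][:,:,ch],q0,w=2.5); xy=ray(t,C,.09); print(xy.round(4).tolist(),rect(xy))
cin=None
# inner opening edges
q=rect(xy); c=q[0]; a=np.radians(-12)
ex=np.array([np.cos(a),np.sin(a)]); ey=np.array([-ex[1],ex[0]])
inn=[c+ex*sx*.06+ey*sy*.042 for sx,sy in((1,1),(1,-1),(-1,-1),(-1,1))]
Q=proj(t,np.c_[inn,np.full(4,.09)])
C=edges(t["color"][:,:,0],Q,w=1.5); xy=ray(t,C,.09); print("inner",xy.round(4).tolist(),rect(xy))
print(proj(t,[[.504,.144,.157],[.504,.144,.25]]))
E
python3 -m inch '{"dp":[[6,-0.2,-0.7],[8,-0.2,-0.7],[8,0,-0.6],[8,0,0],[0,0,0]],"yaw":[0,0,0,0,0]}' 87; python3 go.py .5055 .144 .114 80.5
```

```text
side 0 med res 0.29 shift -0.05
side 1 med res 0.26 shift 0.0
side 2 med res 0.22 shift 0.1
side 3 med res 0.27 shift -0.05
[[0.6192, -0.0747], [0.5978, -0.1782], [0.4601, -0.1489], [0.482, -0.0458]] (array([ 0.53977415, -0.1119173 ]), np.float64(-11.946195711971646), np.float64(78.1587351230564), array([105.6, 140.7, 105.4, 140.3]))
side 0 med res 0.22 shift 0.0
side 1 med res 0.3 shift 0.1
side 2 med res 0.2 shift 0.2
side 3 med res 0.25 shift 0.0
[[0.6198, -0.0748], [0.5979, -0.1785], [0.4599, -0.1489], [0.4821, -0.0457]] (array([ 0.53991091, -0.11196502]), np.float64(-12.00678862638735), np.float64(77.95510356027444), array([106. , 141.1, 105.6, 140.7]))
side 0 med res 0.22 shift -0.4
side 1 med res 0.2 shift 0.2
side 2 med res 0.2 shift 0.5
side 3 med res 0.19 shift -1.1
inner [[0.6061, -0.0855], [0.5889, -0.1657], [0.472, -0.1409], [0.4883, -0.0603]] (array([ 0.53882324, -0.11307959]), np.float64(-12.005536054409944), np.float64(78.23674116402994), array([ 82. , 119.5,  82.2, 120.5]))
[[196.92748988 224.43061794]
 [185.79254562 213.46636583]]
time_s: 3.37
position: [0.5066, 0.1438, 0.1275]
tcp_rot: [[-0.004, -0.165, -0.986], [-0.0, -0.986, 0.165], [-1.0, 0.001, 0.004]]
force: [-0.2, -1.1, -0.7]
opening: 1.0
t 3.37 p [0.5066 0.1438 0.1275] dp [13.5 -0.1  1.1] tool yaw row 0.0 tilt 0.22 q [  3.7  28.2  99.8  -0.   52.2 103.2] F [-0.2 -1.1 -0.7] M [0.03 0.01 0.04] op 87.0
```

```bash
python3 -m inch '{"dp":[[5,0,0.5],[4,0,0.4],[3,0,0],[0,0,0],[0,0,0]],"yaw":[0,0,0,0,0]}' 87; python3 go.py .5055 .144 .114 80.5
```

```text
time_s: 3.78
position: [0.5071, 0.1441, 0.1173]
tcp_rot: [[-0.0, -0.165, -0.986], [-0.0, -0.986, 0.165], [-1.0, 0.0, 0.0]]
force: [-0.2, -0.7, -0.6]
opening: 1.0
t 3.78 p [0.5071 0.1441 0.1173] dp [3.3 0.4 1.5] tool yaw row 0.02 tilt 0.01 q [  3.7  29.1 100.4  -0.   50.5 103.2] F [-0.2 -0.7 -0.6] M [ 0.1  -0.03 -0.02] op 87.0
```

```bash
python3 -m inch '{"dp":[[2,0.2,0.8],[1.5,0.2,0.7],[0,0,0]],"yaw":[0,0,0]}' 87; python3 go.py .5055 .144 .114 80.5;  python3 -m inch '{"dp":[[0,0,0],[0,0,0],[0,0,0],[0,0,0],[0,0,0],[0,0,0],[0,0,0],[0,0,0]],"yaw":[0,0,0,0,0,0,0,0]}' 30; python3 go.py .5055 .144 .114 80.5
```

```text
time_s: 4.03
position: [0.5052, 0.144, 0.1137]
tcp_rot: [[-0.001, -0.165, -0.986], [-0.0, -0.986, 0.165], [-1.0, 0.0, 0.001]]
force: [-0.8, 1.0, -0.0]
opening: 0.999
t 4.03 p [0.5052 0.144  0.1137] dp [-0.3 -0.1 -0.3] tool yaw row 0.01 tilt 0.03 q [  3.7  29.3 100.8   0.   49.9 103.2] F [-0.8  1.  -0. ] M [-0.   -0.01  0.01] op 87.0
time_s: 4.7
position: [0.5056, 0.144, 0.1139]
tcp_rot: [[0.0, -0.165, -0.986], [0.0, -0.986, 0.165], [-1.0, -0.0, -0.0]]
force: [-0.0, 0.8, 1.2]
opening: 0.481
t 4.7 p [0.5056 0.144  0.1139] dp [-0.1 -0.   0.1] tool yaw row 0.01 tilt 0.0 q [  3.7  29.3 100.8   0.   49.9 103.2] F [-0.   0.8  1.2] M [ 0.04  0.02 -0.03] op 41.8
```

The opening is 41.8 mm, so both buttons are fully pressed. Now I'll lift.

```bash
python3 -m inch '{"dp":[[-3,0,0],[-5,0,0],[-6,0,0],[-6,0,0],[-6,0,0],[-8,0,0],[-8,0,0],[-10,0,0],[-10,0,0],[-8,0,0],[-4,0,0],[0,0,0],[0,0,0]],"yaw":[0,0,0,0,0,0,0,0,0,0,0,0,0]}'; python3 go.py .5055 .144 .188 80.5
python3 - <<'E'
from rig import bot
import cv2,numpy as np
for n in("scene","top"):
    c=bot.capture(n);np.savez(f"{n}2.npz",**c); i=c["color"][:,:,::-1]
    i=i[140:310,140:340] if n=="scene" else i[150:290,150:380]
    cv2.imwrite(f"pics/{n}2.png",cv2.resize(i,None,fx=3.4,fy=3.4,interpolation=cv2.INTER_CUBIC))
E
```

```text
time_s: 5.78
position: [0.5055, 0.144, 0.1881]
tcp_rot: [[0.0, -0.165, -0.986], [0.0, -0.986, 0.165], [-1.0, -0.0, -0.0]]
force: [-0.1, -0.9, 0.2]
opening: 0.345
t 5.78 p [0.5055 0.144  0.1881] dp [ 0.1 -0.   0. ] tool yaw row 0.01 tilt 0.02 q [  3.7  23.1  96.7   0.   60.2 103.2] F [-0.1 -0.9  0.2] M [0.   0.02 0.05] op 30.0
```

View pics/scene2.png

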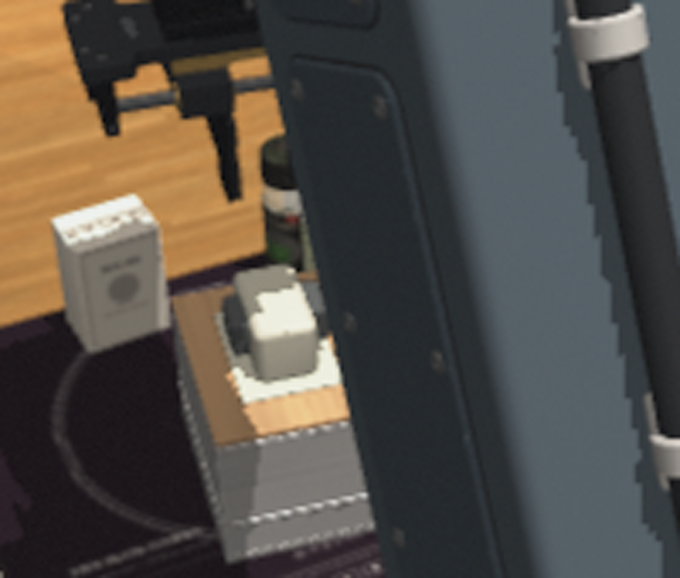

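View pics/top2.png

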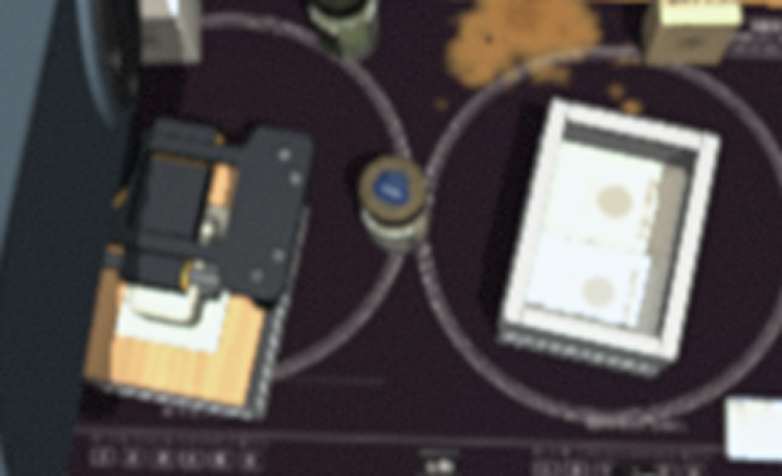

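```bash
python3 - <<'E'
from h import *
import math
for k in (1,2):
  t=np.load(f"scene{k}.npz"); p=np.load(f"top{k}.npz")
  z={1:.157,2:.188}[k]; w={1:.0435,2:.015}[k]; x={1:.5037,2:.5055}[k]
  ey=np.array([.165,.986,0])
  for s in(1,-1):
    P=np.array([x,.144,z-.011])+s*w*ey
    print(k,s,"scene zoom",(proj(t,P)-[140,140])*3.4,"top zoom",(proj(p,P)-[150,150])*3.4)
  P=np.array([x,.144,z-.011]); print("mid",(proj(t,P)-[140,140])*3.4,(proj(p,P)-[150,150])*3.4)
i=np.load("scene2.npz")["color"][:,:,::-1][130:270,150:260]
cv2.imwrite("pics/s2z.png",cv2.resize(i,None,fx=5,fy=5,interpolation=cv2.INTER_CUBIC)[:600])
i=np.load("top2.npz")["color"][:,:,::-1][170:280,160:260]
cv2.imwrite("pics/t2z.png",cv2.resize(i,None,fx=5,fy=5,interpolation=cv2.INTER_CUBIC)[:600])
E
```

```text
1 1 scene zoom [[199.46867069 296.65784273]] top zoom [[ 87.60091266 243.21065332]]
1 -1 scene zoom [[345.91660908 268.88436462]] top zoom [[239.57694186 271.71798388]]
mid [[273.44794347 282.62786228]] [[163.41716598 257.43209999]]
2 1 scene zoom [[243.24118748 242.67017608]] top zoom [[125.1647818 237.9695006]]
2 -1 scene zoom [[294.59551442 233.26009854]] top zoom [[179.62126734 248.16440202]]
mid [[269.01117879 237.94812769]] [[152.37096388 243.06282129]]
```

View pics/s2z.png

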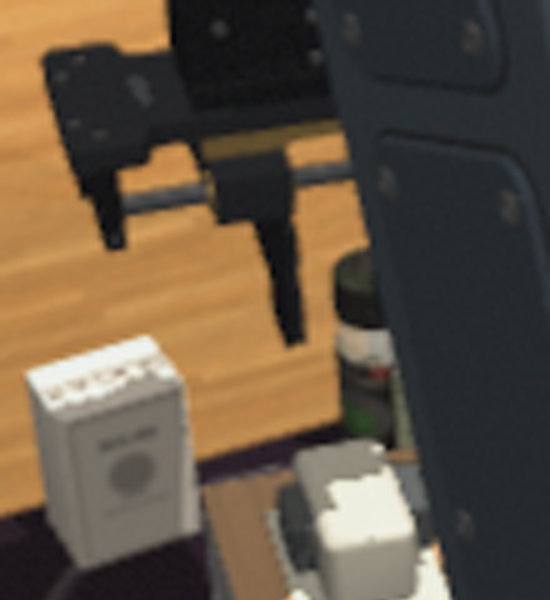

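View pics/t2z.png

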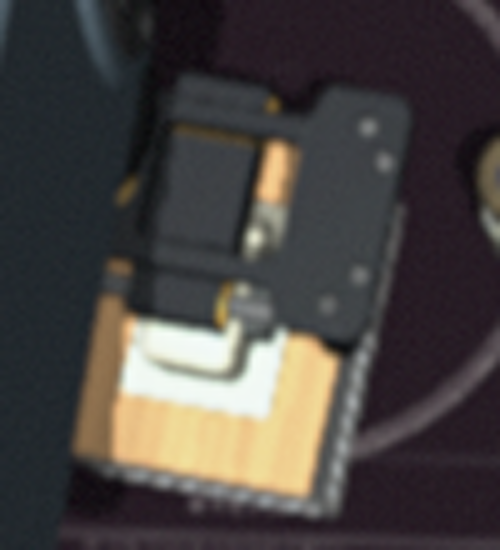

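```bash
python3 - <<'E'
from h import *
t=np.load("scene2.npz");p=np.load("top2.npz")
for z in(.17,.18,.19,.2,.21): print("scene tip",z,ray(t,[208,198],z).round(4))
t1=np.load("scene1.npz")
for z in(.14,.15,.16,.17,.18): print("scene1 tip",z,ray(t1,[140+190/3.4,140+256/3.4],z).round(4))
# flanges
for z in(.24,.26,.28,.30,.32): print("L flange scene",z,ray(t,[166,148],z).round(4),"R flange top",ray(p,[232,213],z).round(4))
E
```

```text
scene tip 0.17 [[0.5629 0.145 ]]
scene tip 0.18 [[0.5492 0.1496]]
scene tip 0.19 [[0.5355 0.1542]]
scene tip 0.2 [[0.5218 0.1589]]
scene tip 0.21 [[0.5081 0.1635]]
scene1 tip 0.14 [[0.558  0.1756]]
scene1 tip 0.15 [[0.545  0.1795]]
scene1 tip 0.16 [[0.532  0.1835]]
scene1 tip 0.17 [[0.519  0.1874]]
scene1 tip 0.18 [[0.5059 0.1914]]
L flange scene 0.24 [[0.6751 0.188 ]] R flange top [[0.5087 0.069 ]]
L flange scene 0.26 [[0.6402 0.1969]] R flange top [[0.5042 0.0665]]
L flange scene 0.28 [[0.6053 0.2058]] R flange top [[0.4997 0.064 ]]
L flange scene 0.3 [[0.5704 0.2146]] R flange top [[0.4952 0.0615]]
L flange scene 0.32 [[0.5355 0.2235]] R flange top [[0.4907 0.0589]]
```

The lid did not lift: the fingers slipped off and the opening is now 30 mm. In the scene view the visible fingertip, at about (208,198), is 25–30 mm higher than the state and tool data imply. I'll open and go down again, then look at the tip next to the button.

```bash
python3 -m inch '{"dp":[[0,0,0],[0,0,0],[0,0,0],[10,0,0],[15,0,0],[20,0,0],[15,0,0],[10,0,0],[4,0,0],[0,0,0],[0,0,0]],"yaw":[0,0,0,0,0,0,0,0,0,0,0]}' 87; python3 go.py .5055 .144 .114 80.5
python3 - <<'E'
from rig import bot
import cv2,numpy as np
for n in("scene","top"):
    c=bot.capture(n);np.savez(f"{n}3.npz",**c); i=c["color"][:,:,::-1]
    i=i[170:290,170:260] if n=="scene" else i[170:280,160:260]
    cv2.imwrite(f"pics/{n}3.png",cv2.resize(i,None,fx=5,fy=5,interpolation=cv2.INTER_CUBIC))
E
```

```text
time_s: 6.8
position: [0.5059, 0.144, 0.1139]
tcp_rot: [[0.0, -0.165, -0.986], [0.0, -0.986, 0.165], [-1.0, -0.0, -0.0]]
force: [0.6, -0.9, 1.1]
opening: 0.992
t 6.8 p [0.5059 0.144  0.1139] dp [-0.1  0.1  0.4] tool yaw row 0.01 tilt 0.02 q [  3.7  29.3 100.8   0.   49.9 103.2] F [ 0.6 -0.9  1.1] M [ 0.03  0.03 -0.02] op 86.3
```

View pics/scene3.png

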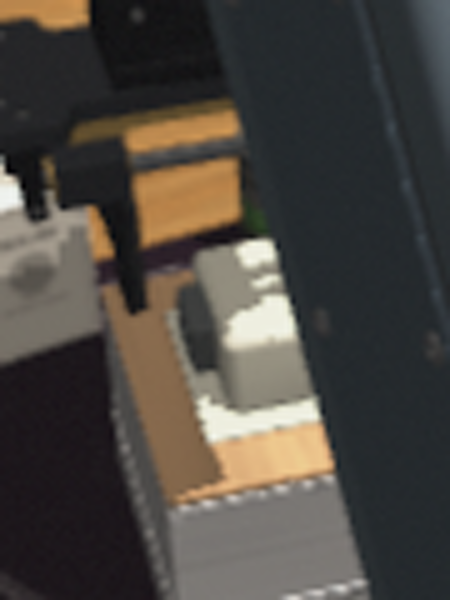

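View pics/top3.png

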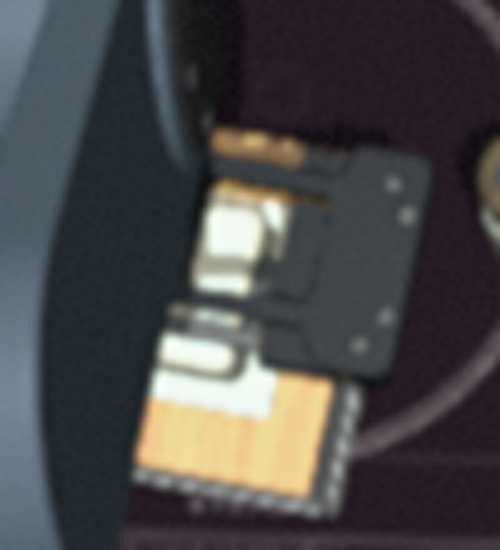

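```bash
cat >> h.py <<'E'
def tri(obs):
    """obs: list of (cam,uv,tool pos): point offset from the TCP (world axes) by least squares over rays"""
    A=[];b=[]
    for c,uv,p in obs:
        K,P=c["intrinsics"],c["pose"]
        d=np.array([(uv[0]-K[0,2])/K[0,0],(uv[1]-K[1,2])/K[1,1],1])@P[:3,:3].T; d/=np.linalg.norm(d)
        M=np.eye(3)-np.outer(d,d); A.append(M); b.append(M@(P[:3,3]-p))
    x,res,_,_=np.linalg.lstsq(np.vstack(A),np.hstack(b),rcond=None); return x,np.sqrt(res)
E
python3 - <<'E'
from h import *
L=lambda n:np.load(n+".npz")
p1=np.array([.5037,.1439,.1567]);p2=np.array([.5055,.144,.1881]);p3=np.array([.5059,.144,.1139])
a=[(368,127),(385,162),(360,275),(328,305)];b=[(393,184),(407,215),(388,316),(360,346)]
for u,v in zip(a,b):
    print("screw",tri([(L("top2"),np.array(u)/5-.4+[160,170],p2),(L("top3"),np.array(v)/5-.4+[160,170],p3)]))
print("tip",tri([(L("scene1"),np.array([190,256])/3.4-.35+140,p1),(L("scene3"),np.array([137,312])/5-.4+170,p3)]))
E
```

```text
screw (array([ 0.01427214, -0.08486285,  0.12646356]), array([4.54819239e-05]))
screw (array([ 0.00642996, -0.08895713,  0.11462449]), array([0.00019136]))
screw (array([-0.03103147, -0.08496866,  0.12674147]), array([0.00054834]))
screw (array([-0.0471028 , -0.08100262,  0.16405186]), array([0.00020699]))
tip (array([-0.00299973,  0.04968542,  0.0283703 ]), array([3.14538076e-06]))
```

```bash
python3 -m inch '{"dp":[[2,0,0],[2,0,0],[0,0,0]],"yaw":[0,0,0]}' 87; python3 -m inch '{"dp":[[1,0,0],[1,0,0],[1,0,0],[0,0,0]],"yaw":[0,0,0,0]}'; python3 -m inch '{"dp":[[1,0,0],[1,0,0],[0,0,0]],"yaw":[0,0,0]}';python3 go.py .5055 .144 .114 80.5
```

```text
time_s: 7.15
position: [0.5055, 0.144, 0.1099]
tcp_rot: [[0.0, -0.165, -0.986], [0.0, -0.986, 0.165], [-1.0, -0.0, -0.0]]
force: [0.1, -0.7, -0.2]
opening: 0.998
time_s: 7.48
position: [0.5054, 0.144, 0.1067]
tcp_rot: [[-0.0, -0.165, -0.986], [-0.0, -0.986, 0.165], [-1.0, 0.0, 0.0]]
force: [-0.1, 0.9, -0.8]
opening: 1.004
time_s: 7.73
position: [0.5054, 0.144, 0.1046]
tcp_rot: [[-0.0, -0.165, -0.986], [-0.0, -0.986, 0.165], [-1.0, 0.0, 0.0]]
force: [-0.1, 1.0, -0.1]
opening: 0.999
t 7.73 p [0.5054 0.144  0.1046] dp [-9.4 -0.  -0.1] tool yaw row 0.01 tilt 0.02 q [  3.7  30.1 101.2   0.   48.7 103.2] F [-0.1  1.  -0.1] M [ 0.07 -0.03 -0.03] op 86.9
```

By the stated tool data the tips would now be below the plate's top, yet there is no contact force. That confirms the real tips are higher, so I'll continue down in small steps and watch the force.

```bash
python3 -m inch '{"dp":[[1,0,0],[1,0,0],[1,0,0],[1,0,0],[0,0,0]],"yaw":[0,0,0,0,0]}' | grep -E 'pos|force'; python3 -m inch '{"dp":[[1,0,0],[1,0,0],[1,0,0],[1,0,0],[0,0,0]],"yaw":[0,0,0,0,0]}'| grep -E 'pos|force'; python3 -m inch '{"dp":[[1,0,0],[1,0,0],[0,0,0]],"yaw":[0,0,0]}'| grep -E 'pos|force'
python3 - <<'E'
from rig import bot
import cv2,numpy as np
for n in("scene",):
    c=bot.capture(n);np.savez(f"{n}4.npz",**c); i=c["color"][:,:,::-1]
    i=i[170:290,170:260] if n=="scene" else i[170:280,160:260]
    cv2.imwrite(f"pics/{n}4.png",cv2.resize(i,None,fx=5,fy=5,interpolation=cv2.INTER_CUBIC))
E
```

```text
position: [0.5054, 0.144, 0.1006]
force: [0.0, -0.2, -1.1]
position: [0.5054, 0.144, 0.0966]
force: [-1.1, 0.0, -0.4]
position: [0.5054, 0.144, 0.0947]
force: [0.2, 0.5, -0.2]
```

View pics/scene4.png

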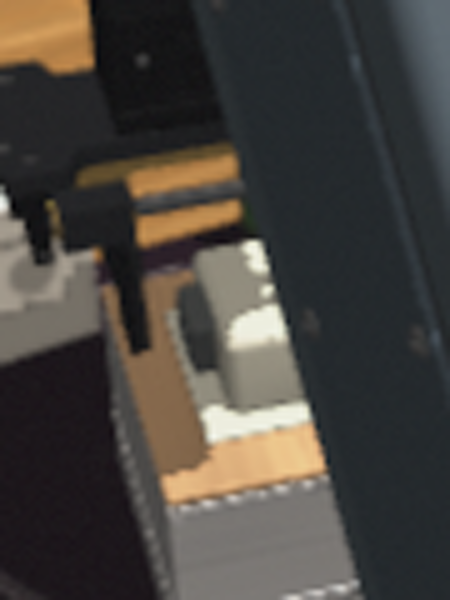

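```bash
python3 - <<'E'
from h import *
t=np.load("scene4.npz")
for z in(.096,.1,.105,.11,.115,.12):print(z,ray(t,np.array([137,351])/5-.4+170,z).round(4), ray(t,np.array([145,346])/5-.4+170,z).round(4))
E
```

```text
0.096 [[0.5353 0.1857]] [[0.5369 0.1816]]
0.1 [[0.5306 0.1871]] [[0.5321 0.1831]]
0.105 [[0.5246 0.1889]] [[0.5262 0.1849]]
0.11 [[0.5187 0.1907]] [[0.5202 0.1867]]
0.115 [[0.5128 0.1924]] [[0.5143 0.1885]]
0.12 [[0.5068 0.1942]] [[0.5083 0.1903]]
```

```bash
python3 -m inch '{"dp":[[1,0,0],[1,0,0],[1,0,0],[1,0,0],[0,0,0]],"yaw":[0,0,0,0,0]}' | grep -E 'pos|force'; python3 -m inch '{"dp":[[1,0,0],[1,0,0],[1,0,0],[1,0,0],[0,0,0]],"yaw":[0,0,0,0,0]}'| grep -E 'pos|force'; python3 -m inch '{"dp":[[1,0,0],[1,0,0],[0,0,0]],"yaw":[0,0,0]}'| grep -E 'pos|force'; python3 -m inch '{"dp":[[1,0,0],[1,0,0],[0,0,0]],"yaw":[0,0,0]}'| grep -E 'time|pos|force'
```

```text
position: [0.5053, 0.144, 0.0906]
force: [-0.8, 0.2, 0.0]
position: [0.5054, 0.144, 0.0866]
force: [-0.4, 0.8, 0.3]
position: [0.5054, 0.144, 0.0846]
force: [-0.6, -0.4, 0.4]
time_s: 10.2
position: [0.5054, 0.144, 0.0827]
force: [-0.1, 0.1, -0.0]
```

```bash
python3 - <<'E'
from rig import bot
import cv2,numpy as np
for n in("scene","top"):
    c=bot.capture(n);np.savez(f"{n}5.npz",**c); i=c["color"][:,:,::-1]
    i=i[170:290,170:260] if n=="scene" else i[170:280,160:260]
    cv2.imwrite(f"pics/{n}5.png",cv2.resize(i,None,fx=5,fy=5,interpolation=cv2.INTER_CUBIC))
E
```

View pics/scene5.png

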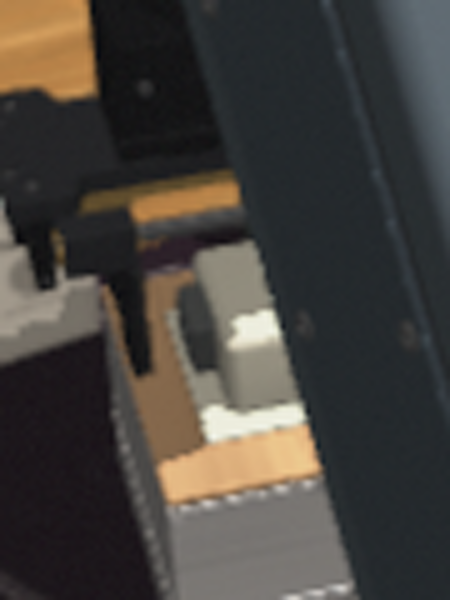

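View pics/top5.png

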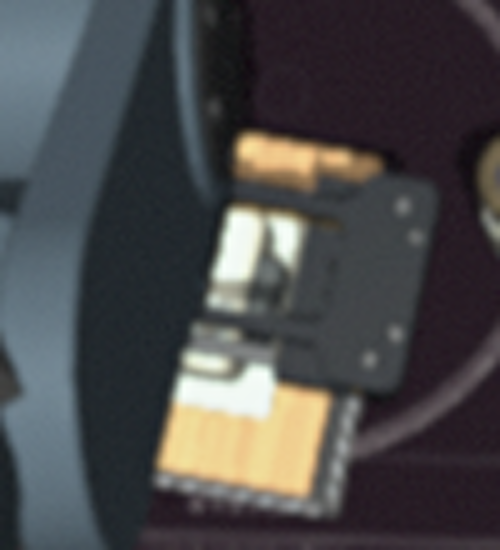

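```bash
python3 -m inch '{"dp":[[1,0,0],[1,0,0],[1,0,0],[0,0,0]],"yaw":[0,0,0,0]}'| grep -E 'time|pos|force';  python3 -m inch '{"dp":[[0,0,0],[0,0,0],[0,0,0],[0,0,0],[0,0,0],[0,0,0],[0,0,0]],"yaw":[0,0,0,0,0,0,0]}' 30; python3 go.py .5055 .144 .08 80.5
python3 - <<'E'
from rig import bot
import cv2,numpy as np
for n in("scene",):
    c=bot.capture(n);np.savez(f"{n}6.npz",**c); i=c["color"][:,:,::-1]
    i=i[170:290,170:260] if n=="scene" else i[170:280,160:260]
    cv2.imwrite(f"pics/{n}6.png",cv2.resize(i,None,fx=5,fy=5,interpolation=cv2.INTER_CUBIC))
E
```

```text
time_s: 10.63
position: [0.5054, 0.144, 0.0796]
force: [0.2, -0.2, 0.2]
time_s: 11.22
position: [0.5056, 0.144, 0.08]
tcp_rot: [[0.0, -0.165, -0.986], [0.0, -0.986, 0.165], [-1.0, -0.0, -0.0]]
force: [-1.2, -0.5, 0.7]
opening: 0.549
t 11.22 p [0.5056 0.144  0.08  ] dp [-0.  -0.   0.1] tool yaw row 0.01 tilt 0.01 q [  3.7  32.5 102.2   0.   45.3 103.2] F [-1.2 -0.5  0.7] M [-0.02  0.07 -0.06] op 47.8
```

View pics/scene6.png

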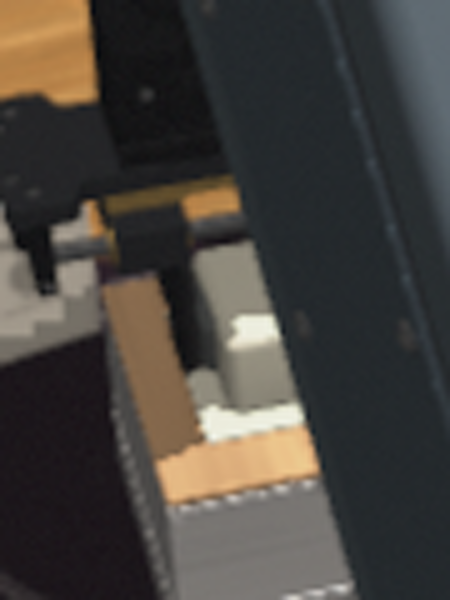

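```bash
 python3 -m inch '{"dp":[[0,0,0],[0,0,0],[0,0,0],[0,0,0]],"yaw":[0,0,0,0]}' ; python3 go.py .5055 .144 .08 80.5
```

```text
time_s: 11.6
position: [0.5056, 0.1439, 0.0801]
tcp_rot: [[0.0, -0.165, -0.986], [-0.0, -0.986, 0.165], [-1.0, 0.0, -0.0]]
force: [-0.4, -1.0, 5.0]
opening: 0.471
t 11.6 p [0.5056 0.1439 0.0801] dp [ 0.1 -0.1  0.1] tool yaw row 0.02 tilt 0.01 q [  3.7  32.5 102.2  -0.   45.3 103.2] F [-0.4 -1.   5. ] M [-0.14  0.24 -0.05] op 41.0
```

```bash
 python3 -m inch '{"dp":[[0,0,0],[0,0,0],[0,0,0],[0,0,0]],"yaw":[0,0,0,0]}' ; python3 go.py .5055 .144 .08 80.5
python3 - <<'E'
from rig import bot
import cv2,numpy as np
for n in("scene",):
    c=bot.capture(n);np.savez(f"{n}7.npz",**c); i=c["color"][:,:,::-1]
    i=i[170:290,170:260] if n=="scene" else i[170:280,160:260]
    cv2.imwrite(f"pics/{n}7.png",cv2.resize(i,None,fx=5,fy=5,interpolation=cv2.INTER_CUBIC))
E
```

```text
time_s: 11.93
position: [0.5056, 0.1439, 0.0801]
tcp_rot: [[0.0, -0.165, -0.986], [-0.0, -0.986, 0.165], [-1.0, 0.0, -0.0]]
force: [-2.0, -0.9, 5.8]
opening: 0.47
t 11.93 p [0.5056 0.1439 0.0801] dp [ 0.1 -0.1  0.1] tool yaw row 0.02 tilt 0.01 q [  3.7  32.5 102.2  -0.   45.3 103.2] F [-2.  -0.9  5.8] M [-0.12  0.26 -0.  ] op 40.9
```

View pics/scene7.png

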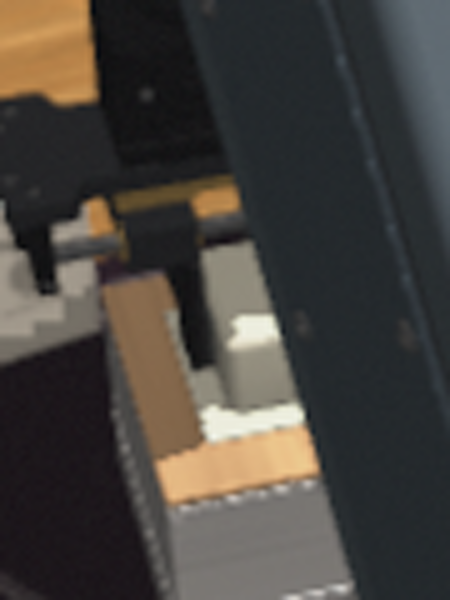

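The fingers have stopped at 40.9 mm with the finger now over the button, at about (190,330) in the zoom. Both buttons are pinched, so I'll lift slowly.

```bash
python3 -m inch '{"dp":[[-2,0,0],[-3,0,0],[-4,0,0],[-5,0,0],[-6,0,0],[-8,0,0],[-8,0,0],[-8,0,0],[-10,0,0],[-10,0,0],[-8,0,0],[-5,0,0],[0,0,0],[0,0,0]],"yaw":[0,0,0,0,0,0,0,0,0,0,0,0,0,0]}'; python3 go.py .5055 .144 .157 80.5
python3 - <<'E'
from rig import bot
import cv2,numpy as np
for n in("scene","top"):
    c=bot.capture(n);np.savez(f"{n}8.npz",**c); i=c["color"][:,:,::-1]
    i=i[140:310,140:340] if n=="scene" else i[150:290,150:380]
    cv2.imwrite(f"pics/{n}8.png",cv2.resize(i,None,fx=3.4,fy=3.4,interpolation=cv2.INTER_CUBIC))
E
```

```text
time_s: 13.15
position: [0.5056, 0.144, 0.1572]
tcp_rot: [[0.001, -0.165, -0.986], [0.0, -0.986, 0.165], [-1.0, -0.0, -0.001]]
force: [0.5, -0.6, -2.8]
opening: 0.471
t 13.15 p [0.5056 0.144  0.1572] dp [0.2 0.  0.1] tool yaw row 0.02 tilt 0.04 q [  3.7  25.5  98.6  -0.   55.9 103.2] F [ 0.5 -0.6 -2.8] M [ 0.05  0.05 -0.04] op 41.0
```

View pics/scene8.png

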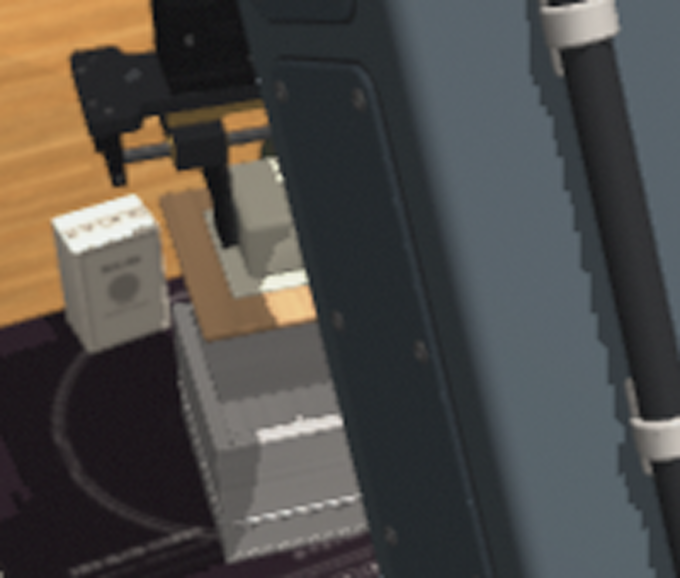

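View pics/top8.png

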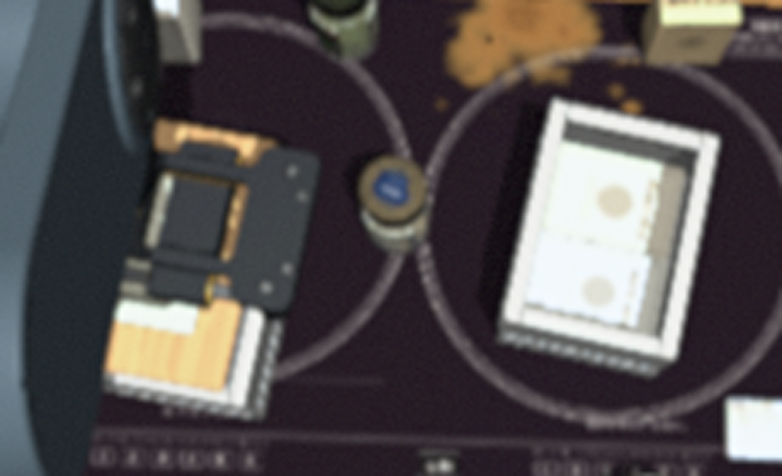

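The lid is lifted level, and the force of −2.8 N in z matches its weight. Now I'll carry it over the open box. Its catches hang at z≈0.144, well above the 0.105 jar.

```bash
python3 -m inch '{"dp":[[0,5,-1.5],[0,10,-3],[0,17,-5.2],[0,20,-6.2],[0,20,-6.2],[0,22,-6.7],[0,22,-6.7],[0,22,-6.7],[0,22,-6.7],[0,22,-6.7],[0,20,-6.2],[0,17,-5.2],[0,14,-4.3],[0,9,-2.8],[0,5,-1.5],[0,0,0],[0,0,0],[0,0,0]],"yaw":[0,0,0,0,0,0,0,0,0,0,0,0,0,0,0,1.2,1.3,0]}'; python3 go.py .5395 -.112 .157 78
python3 - <<'E'
from rig import bot
import cv2,numpy as np
for n in("scene","top"):
    c=bot.capture(n);np.savez(f"{n}9.npz",**c); i=c["color"][:,:,::-1]
    i=i[140:300,230:430] if n=="scene" else i[150:290,230:400]
    cv2.imwrite(f"pics/{n}9.png",cv2.resize(i,None,fx=4,fy=4,interpolation=cv2.INTER_CUBIC))
E
```

```text
time_s: 14.75
position: [0.5389, -0.1111, 0.1567]
tcp_rot: [[-0.001, -0.208, -0.978], [0.001, -0.978, 0.208], [-1.0, -0.001, 0.001]]
force: [-0.8, -0.8, -3.4]
opening: 0.473
t 14.75 p [ 0.5389 -0.1111  0.1567] dp [-0.3  0.8 -0.7] tool yaw row -0.02 tilt 0.06 q [-23.3  27.3  95.1   0.   57.6  78.7] F [-0.8 -0.8 -3.4] M [ 0.07  0.07 -0.03] op 41.1
```

View pics/scene9.png

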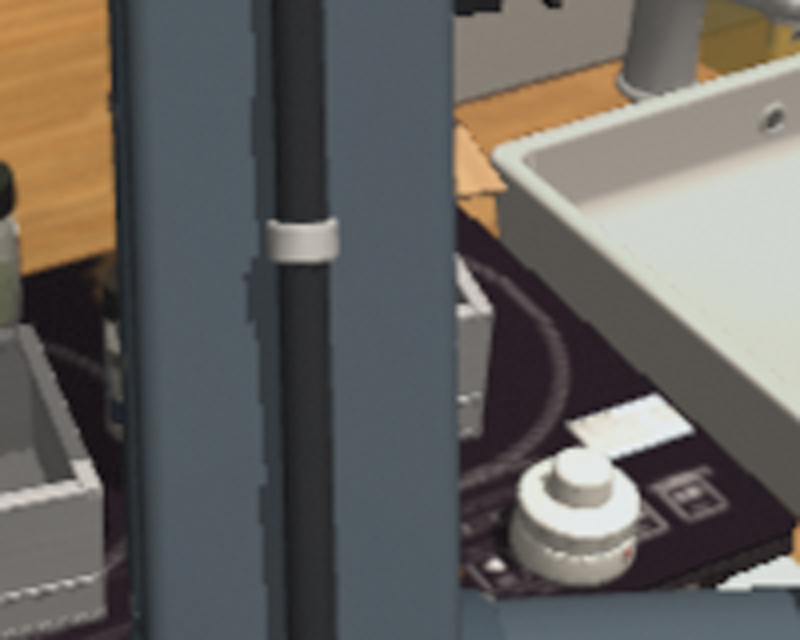

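View pics/top9.png

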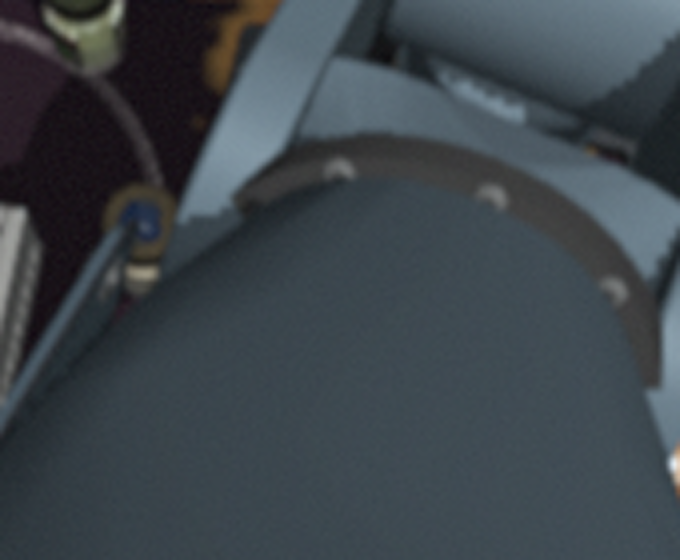

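Both views of the open box are now blocked by the arm. I'll take the lid's position in the hand from the lifted picture (top8) instead.

```bash
python3 - <<'E'
from h import *
t=np.load("top8.npz"); i=t["color"][:,:,::-1][175:275,170:260]
z=6; v=cv2.resize(i,None,fx=z,fy=z,interpolation=cv2.INTER_CUBIC)
a=np.radians(-9.5);ex=np.array([np.cos(a),np.sin(a)]);ey=np.array([-ex[1],ex[0]]);c=np.array([.5056,.144])
cor=[c+ex*sx*.07+ey*sy*.052 for sx,sy in((1,1),(1,-1),(-1,-1),(-1,1))]
Q=proj(t,np.c_[cor,np.full(4,.173)]); print(Q)
cv2.polylines(v,[((Q-[170,175]+.5)*z).round().astype(int)],True,(0,0,255),1)
cv2.imwrite("pics/t8z.png",v)
E
```

```text
[[176.92516914 180.89435707]
 [231.11771859 190.83525817]
 [214.47219563 264.81346532]
 [158.10975971 254.0361438 ]]
```

View pics/t8z.png

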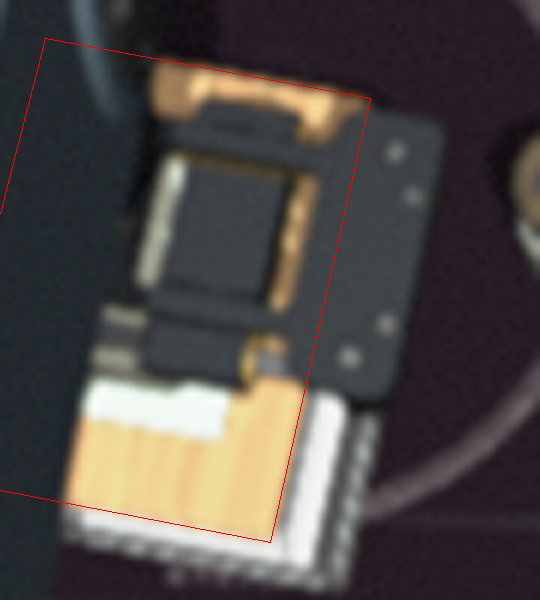

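```bash
python3 - <<'E'
from h import *
t=np.load("top8.npz")
g=cv2.GaussianBlur(t["color"][:,:,2].astype(np.float32),(0,0),.7); gr_=cv2.GaussianBlur(t["color"][:,:,0].astype(np.float32),(0,0),.7)
a=np.radians(-9.5);ex=np.array([np.cos(a),np.sin(a)]);ey=np.array([-ex[1],ex[0]]);c=np.array([.5056,.144])
def seg(img,p,q,n,pol):
    off=np.arange(-5,5.01,.1)/1000; r=[]
    for f in np.linspace(0,1,16):
        b=c+p+(q-p)*f
        X=proj(t,np.c_[b+off[:,None]*n,np.full(len(off),.173)]).astype(np.float32)
        v=cv2.remap(img,X[:,:1],X[:,1:],cv2.INTER_CUBIC).ravel(); r.append(off[(pol*np.gradient(v)).argmax()]*1000)
    r=np.array(r);print(r.round(1),"med",np.median(r).round(2), "slope",np.polyfit(np.linspace(0,1,16),r,1).round(2))
print("right edge, out=-y (blue rises to white)");seg(g,-ex*.032-ey*.052,-ex*.066-ey*.052,-ey,1)
print("front edge, out=-x");seg(g,-ex*.07-ey*.048,-ex*.07+ey*.012,-ex,1)
print("back edge, out=+x (red falls)");seg(gr_,ex*.07-ey*.04,ex*.07+ey*.012,ex,-1)
E
```

```text
right edge, out=-y (blue rises to white)
[3.6 4.1 4.6 5.  3.7 4.1 4.6 3.4 3.9 4.3 4.8 3.4 4.1 4.6 5.  3.8] med 4.1 slope [0.17 4.1 ]
front edge, out=-x
[ 1.1  0.1  0.8 -0.2  0.5  1.2  0.3  1.  -0.   0.7 -0.5  0.2 -0.7 -0.
  1.2 -0.3] med 0.25 slope [-0.67  0.67]
back edge, out=+x (red falls)
[-0.5  0.5  0.1 -0.5  0.7  0.1 -0.8  0.7 -0.2 -0.8 -1.2 -0.  -0.6 -1.2
  0.2 -0.4] med -0.3 slope [-0.66  0.09]
```

```bash
python3 - <<'E'
from h import *
t=np.load("top8.npz")
a=np.radians(-9.5);ex=np.array([np.cos(a),np.sin(a)]);ey=np.array([-ex[1],ex[0]]);c=np.array([.5056,.144])
off=np.arange(-5,6.01,1)/1000
for ch in(0,2):
  V=[]
  for f in np.linspace(-.035,-.064,12):
    b=c+ex*f-ey*.052
    X=proj(t,np.c_[b-off[:,None]*ey,np.full(len(off),.173)]).astype(np.float32)
    V.append(cv2.remap(t["color"][:,:,ch].astype(np.float32),X[:,:1],X[:,1:],cv2.INTER_CUBIC).ravel())
  print(ch,(off*1000).round(),np.mean(V,0).round())
E
```

```text
0 [-5. -4. -3. -2. -1.  0.  1.  2.  3.  4.  5.  6.] [241. 242. 242. 241. 234. 214. 181. 154. 150. 168. 198. 223.]
2 [-5. -4. -3. -2. -1.  0.  1.  2.  3.  4.  5.  6.] [149. 150. 150. 146. 138. 129. 124. 129. 145. 171. 200. 223.]
```

```bash
python3 -m inch '{"dp":[[3,0.4,-0.3],[8,0.4,-0.3],[10,0,0],[10,0,0],[8,0,0],[5,0,0],[3,0,0],[0,0,0],[0,0,0]],"yaw":[0,0,0,0,0,0,0,0,0]}'; python3 go.py .5396 -.112 .0805 78.05
```

```text
time_s: 15.6
position: [0.5399, -0.1131, 0.1097]
tcp_rot: [[-0.0, -0.208, -0.978], [0.0, -0.978, 0.208], [-1.0, -0.0, 0.0]]
force: [0.3, 0.1, -2.9]
opening: 0.471
t 15.6 p [ 0.5399 -0.1131  0.1097] dp [29.2 -1.   0.5] tool yaw row -0.04 tilt 0.01 q [-23.4  31.3  97.3   0.   51.4  78.6] F [ 0.3  0.1 -2.9] M [ 0.03  0.03 -0.07] op 41.0
```

```bash
python3 -m inch '{"dp":[[0,-1,0.5],[0,0,0],[0,0,0]],"yaw":[0,0,0]}'; python3 go.py .5396 -.112 .0805 78.05;  python3 -m inch '{"dp":[[3,0,0],[3,0,0],[3,0,0],[2,0,0],[0,0,0]],"yaw":[0,0,0,0,0]}'; python3 go.py .5396 -.112 .0805 78.05
```

```text
time_s: 15.85
position: [0.5398, -0.112, 0.1103]
tcp_rot: [[0.001, -0.208, -0.978], [-0.0, -0.978, 0.208], [-1.0, 0.0, -0.001]]
force: [0.4, 0.4, -2.7]
opening: 0.473
t 15.85 p [ 0.5398 -0.112   0.1103] dp [29.8  0.1  0.2] tool yaw row -0.03 tilt 0.06 q [-23.3  31.2  97.4  -0.   51.4  78.6] F [ 0.4  0.4 -2.7] M [0.09 0.07 0.02] op 41.1
time_s: 16.27
position: [0.5391, -0.1117, 0.0982]
tcp_rot: [[-0.001, -0.208, -0.978], [0.001, -0.978, 0.208], [-1.0, -0.0, 0.001]]
force: [0.0, -0.3, -3.0]
opening: 0.475
t 16.27 p [ 0.5391 -0.1117  0.0982] dp [17.7  0.1 -0.6] tool yaw row -0.04 tilt 0.08 q [-23.3  32.2  97.9  -0.   50.   78.6] F [ 0.  -0.3 -3. ] M [ 0.01  0.03 -0.01] op 41.3
```

Entering cleanly with no side forces. Continuing.

```bash
python3 -m inch '{"dp":[[3,0.1,-0.5],[3,0,0],[2,0,0],[0,0,0]],"yaw":[0,0,0,0]}'; python3 go.py .5396 -.112 .0805 78.05;  python3 -m inch '{"dp":[[2,0,0],[2,0,0],[2,0,0],[0,0,0]],"yaw":[0,0,0,0]}'; python3 go.py .5396 -.112 .0805 78.05
```

```text
time_s: 16.6
position: [0.5396, -0.112, 0.0903]
tcp_rot: [[-0.001, -0.208, -0.978], [0.0, -0.978, 0.208], [-1.0, -0.0, 0.001]]
force: [-0.0, 0.6, -3.0]
opening: 0.468
t 16.6 p [ 0.5396 -0.112   0.0903] dp [9.8 0.  0. ] tool yaw row -0.04 tilt 0.07 q [-23.3  33.   98.1   0.   49.   78.6] F [-0.   0.6 -3. ] M [ 0.05  0.04 -0.02] op 40.7
time_s: 16.93
position: [0.5397, -0.112, 0.0844]
tcp_rot: [[-0.001, -0.208, -0.978], [0.0, -0.978, 0.208], [-1.0, -0.0, 0.001]]
force: [0.4, -0.1, -3.3]
opening: 0.47
t 16.93 p [ 0.5397 -0.112   0.0844] dp [3.9 0.  0.1] tool yaw row -0.04 tilt 0.05 q [-23.3  33.5  98.4  -0.   48.2  78.6] F [ 0.4 -0.1 -3.3] M [0.05 0.05 0.09] op 40.9
```

```bash
python3 -m inch '{"dp":[[1.5,0,0],[1.5,0,0],[0,0,0]],"yaw":[0,0,0]}'|grep -E "pos|force";  python3 -m inch '{"dp":[[1,0,0],[0,0,0],[0,0,0]],"yaw":[0,0,0]}'|grep -E "pos|force"; python3 -m inch '{"dp":[[0.5,0,0],[0,0,0],[0,0,0]],"yaw":[0,0,0]}'|grep -E "pos|force"; python3 go.py .5396 -.112 .0805 78.05
```

```text
position: [0.5399, -0.1121, 0.0816]
force: [-0.4, 0.1, -3.1]
position: [0.54, -0.1121, 0.0808]
force: [-0.5, -0.1, -3.3]
position: [0.54, -0.1121, 0.0804]
force: [-0.1, 0.1, -3.8]
t 17.68 p [ 0.54   -0.1121  0.0804] dp [-0.1 -0.1  0.4] tool yaw row -0.04 tilt 0.0 q [-23.3  33.9  98.5  -0.   47.6  78.6] F [-0.1  0.1 -3.8] M [0.04 0.03 0.02] op 40.8
```

```bash
for i in 1; do python3 -m inch '{"dp":[[0.7,0,0],[0,0,0],[0,0,0]],"yaw":[0,0,0]}'|grep -E "pos|force"; done; python3 -m inch '{"dp":[[0.7,0,0],[0,0,0],[0,0,0]],"yaw":[0,0,0]}'|grep -E "pos|force|time"
```

```text
position: [0.5401, -0.1122, 0.0801]
force: [-1.6, 1.2, 1.4]
time_s: 18.18
position: [0.5402, -0.1122, 0.0801]
force: [-1.6, 0.7, 7.1]
```

The lid is seated. The force has gone from −3 N to +7 N, at the same height as on the first box. I'll let go and go up.

```bash
python3 -m inch '{"dp":[[0,0,0],[0,0,0],[0,0,0],[0,0,0],[0,0,0],[0,0,0],[0,0,0],[0,0,0],[0,0,0]],"yaw":[0,0,0,0,0,0,0,0,0]}' 87; python3 -m inch '{"dp":[[-3,0,0],[-6,0,0],[-10,0,0],[-15,0,0],[-20,0,0],[-20,0,0],[-20,0,0],[-15,0,0],[-8,0,0],[0,0,0]],"yaw":[0,0,0,0,0,0,0,0,0,0]}'; python3 go.py .25 -.5 .2 78
```

```text
time_s: 18.93
position: [0.5401, -0.1122, 0.0788]
tcp_rot: [[-0.0, -0.208, -0.978], [0.0, -0.978, 0.208], [-1.0, -0.0, 0.0]]
force: [0.2, -0.8, 0.1]
opening: 0.984
time_s: 19.77
position: [0.5415, -0.1127, 0.1987]
tcp_rot: [[0.005, -0.208, -0.978], [-0.002, -0.978, 0.208], [-1.0, 0.001, -0.005]]
force: [0.3, -0.5, 0.2]
opening: 1.0
t 19.77 p [ 0.5415 -0.1127  0.1987] dp [ -1.9 439.4 204.8] tool yaw row 0.02 tilt 0.32 q [-23.3  24.2  92.5   0.   63.   78.6] F [ 0.3 -0.5  0.2] M [ 0.05 -0.02 -0.03] op 87.0
```

```bash
python3 -m inch '{"dp":[[0,18,8],[0,34,16],[0,34,16],[0,34,16],[0,34,16],[0,34,16],[0,34,16],[0,34,16],[0,34,16],[0,34,16],[0,34,16],[0,34,16],[0,30,14],[0,15,8],[0,0,0]],"yaw":[0,0,0,0,0,0,0,0,0,0,0,0,0,0,0]}' | head -2
python3 - <<'E'
from rig import bot
import cv2,numpy as np
for n in("scene","top"):
    c=bot.capture(n);np.savez(f"{n}10.npz",**c); i=c["color"][:,:,::-1]
    cv2.imwrite(f"pics/{n}10.png",i)
    i=i[160:290,270:400] if n=="scene" else i[160:270,280:390]
    cv2.imwrite(f"pics/{n}10z.png",cv2.resize(i,None,fx=4.5,fy=4.5,interpolation=cv2.INTER_CUBIC))
E
```

```text
time_s: 21.02
position: [0.245, -0.5001, 0.195]
```

View pics/top10.png

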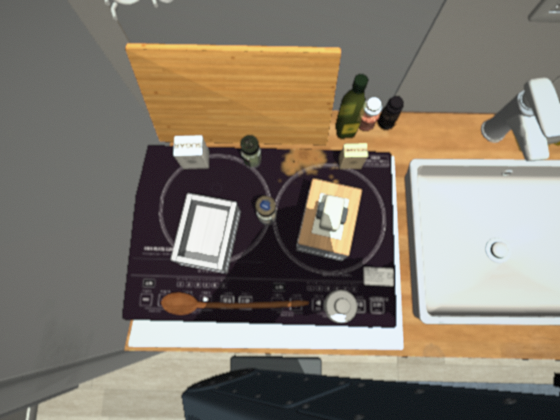

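View pics/scene10.png

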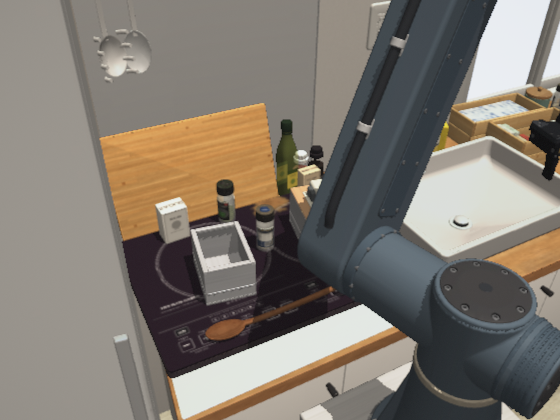

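View pics/top10z.png

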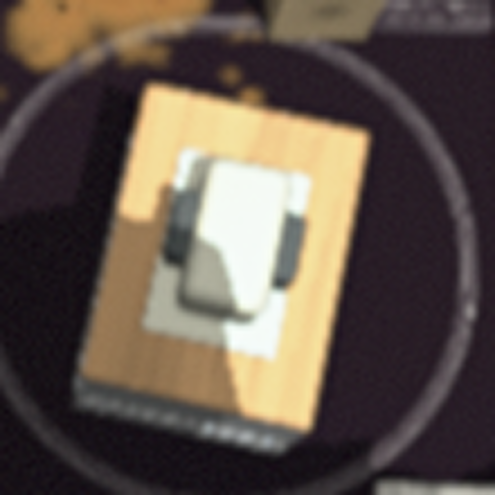

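The lid is on the right-hand box and nothing else has moved visibly. I'll measure the lid's centre, level and button span.

```bash
python3 - <<'E'
from h import *
t=np.load("top10.npz"); t0=np.load("top0.npz")
q=np.array([(145,85),(370,130),(312,432),(78,385)])/4.5-.4+[280,160]
for ch in (0,1):
    C=edges(t["color"][:,:,ch],q,w=2.5); xy=ray(t,C,.096); print(xy.round(4).tolist(),rect(xy))
# button span profile along lid y at z=.120
def prof(t,c,yaw,z=.12):
    a=np.radians(yaw);ex=np.array([np.cos(a),np.sin(a)]);ey=np.array([-ex[1],ex[0]])
    o=np.arange(-44,44.1,2)/1000;V=[]
    for f in(-.008,-.004,0,.004,.008):
        X=proj(t,np.c_[c+ex*f+o[:,None]*ey,np.full(len(o),z)]).astype(np.float32)
        V.append(cv2.remap(t["color"][:,:,0].astype(np.float32),X[:,:1],X[:,1:],cv2.INTER_LINEAR).ravel())
    print(np.mean(V,0).round().astype(int))
print((np.arange(-44,44.1,2)).astype(int))
prof(t0,np.array([.5053,.1431]),-9.55); prof(t,np.array([.5395,-.1122]),-12)
import bisect
d=cv2.absdiff(t["color"],t0["color"]).max(2); 
from rig import bot; s=bot.read_state(); print(s["time_s"],s["force"].round(2))
E
```

```text
side 0 med res 0.25 shift 0.2
side 1 med res 0.25 shift -0.1
side 2 med res 0.28 shift -1.3
side 3 med res 0.23 shift 0.35
[[0.6191, -0.075], [0.5981, -0.1782], [0.4599, -0.1486], [0.4825, -0.0452]] (array([ 0.53990015, -0.11173875]), np.float64(-12.198262717359448), np.float64(78.0997440822831), array([105.4, 141.3, 105.9, 139.8]))
side 0 med res 0.33 shift 0.1
side 1 med res 0.24 shift -0.2
side 2 med res 0.35 shift -1.45
side 3 med res 0.26 shift 0.6
[[0.6186, -0.075], [0.5978, -0.1784], [0.4601, -0.1482], [0.4829, -0.0445]] (array([ 0.53982522, -0.11148908]), np.float64(-12.525702161652935), np.float64(78.11764768291947), array([105.5, 141. , 106.2, 139.1]))
[-44 -42 -40 -38 -36 -34 -32 -30 -28 -26 -24 -22 -20 -18 -16 -14 -12 -10
  -8  -6  -4  -2   0   2   4   6   8  10  12  14  16  18  20  22  24  26
  28  30  32  34  36  38  40  42  44]
[245 245 245 245 243 240 225 162  97  89 107 116 114 121 168 227 246 247
 246 246 246 246 246 246 246 246 246 246 246 246 247 245 225 169 125 112
 111 137 200 240 246 246 246 244 211]
[245 244 243 243 244 245 238 191 131 111 111 119 166 226 245 246 245 245
 245 245 245 245 245 241 234 227 222 220 217 208 180 128  93  86  85  78
  80 106 133 149 168 189 197 200 201]
21.1167 [ 0.31 -0.1   0.11]
```

View pics/scene10z.png

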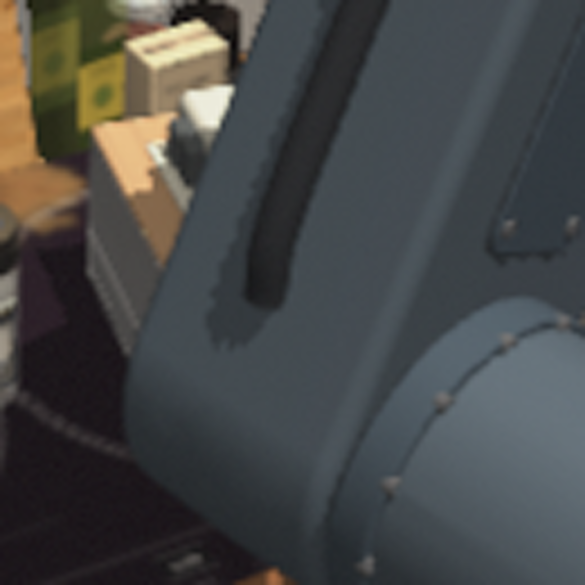

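The lid's corners match the box's rim corners within 1 mm, and both buttons reach about ±30 mm, as they did at rest. The plate lies flush in the scene view. I'll hand in.

```bash
python3 - <<'E'
from rig import bot
print(bot.hand_in())
E
```

```text
the job is handed in; nothing more can be done
None
```

The lid is on the open box and the job is handed in. I pinched both buttons, lifted the lid off, carried it over the spice jar, lowered it onto the open box and let go. The clock stood at about 21 s of the 40 s allowed.

**The first lift came away empty:**
- I had not waited for the fingers to finish closing, and the tips were too high on the grip.
- In the pictures the real fingertips stood about 30 mm higher than the stated tool data and the reported TCP put them. At a height where they should have touched the plate there was no force.
- I went down about 34 mm further in small, force-watched steps. The second pinch held, with the fingers stopped at 41 mm, and the lid came up level.

**Last checks, from the final pictures and force readings:**
- **Position:** the lid's centre measured (0.5399, −0.1117) m, against (0.5398, −0.1119) m for the box's outer rim. The inner rim edge gave a centre about 1.5 mm away, still inside the 6 mm limit. Yaw agrees within about 0.5°.
- **Height:** the lid met the rim at the same tool height as on its first box, and the force on the tool changed from −3 N to +7 N there.
- **Catches:** both buttons show at about ±30 mm after release, the same as at rest before. The catches under the rim cannot be seen directly.
- **Surroundings:** the bystanders look unmoved, which I judged by eye. The gripper is clear, with no contact force.

The scene camera saw the finished lid only partly because the arm hides most of it, so the level check rests mainly on the top view. The hand-in gave no verdict.

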